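# Set the saw's length stop to its index

### The job

Set the length stop on the bench: first clear the loose steel tube offcut off the stop's base plate and leave it lying on the bench, then swing the clamp lever out to free the carriage, slide the carriage along its rail until its pointer is level with the tip of the pointed index tab (not the square tab), and swing the lever fully back to lock it there. Do not move the carriage while the offcut is still on the plate, and leave the bottle, the can, the mug and the wrench where they stand.

Things in the scene. Friction and masses are not known exactly. Their poses are not given: they have to be found in the camera images.
- stop_base: Fixed length-stop unit, new place and yaw each time. Origin: on the rail axis at mid-length, bench level; y along the rail, -x side to the robot. Steel plate x = -140 to 125 mm, y = -230 to 230 mm, top 10 mm above the bench. Dark rail 40 mm wide, 450 mm long, top at 28 mm; 14 mm thick end blocks centred at y = +/-223 mm, 50 mm wide, top at 36 mm.
- carriage: Green carriage, slides on the rail along the base's y, from -165 to 165 mm. Origin: under its middle, bench level; axes as the base's. Block 74 (x) by 80 mm (y), 13 to 68 mm high; flat ends at y = +/-40 mm can be pushed. Towards -x a 16 mm wide stop arm to x = -133 mm with a 44 mm wide face, top at 44 mm. Free, it slides at about 5 N and stays where left; lever locked, it is held fast.
- pointer_tip (a point): Tip of the steel pointer on the carriage's far side, 58 mm towards +x from the rail axis, at 28 mm height, in line with the carriage's middle.
- index_tip (a point): Tip of the fixed pointed aluminium index tab (36 by 40 mm block, 18 mm high, with a point towards the rail) on the far part of the plate; the mark. Same axes as the base. When set, pointer tip and index tip have the same y in the base's frame; a gap of about 4 mm stays between them in x.
- blank_tab: Fixed square aluminium tab without a point, 36 by 40 mm, 18 mm high: a spare, not the mark. Origin: centre of its underside, on the plate. Pointed and square tab change sides of the carriage from time to time.
- clamp_lever (a joint): Angle of the clamp lever about its upright axis: 0 (stop) = fully back, along the base's +y, locked; grows as it swings counter-clockwise seen from above, outwards to the robot side (-x); it clamps below about 0.4 and is free above that; 1.2 = outer stop. Stays where it is left; takes about 2 N at its end when free, 5 to 8 N while it clamps.
- lever_hub (a point): Point on the lever's turning axis, over the carriage's middle, 83 mm above the bench. Black hub of 17 mm radius, from 69 to 95 mm high, steel screw to 101 mm.
- lever_end (a point): Middle of the upright round grip at the lever's free end: 100 mm from the turning axis, 24 mm diameter, 70 to 100 mm above the bench. The arm between hub and grip is a bar 14 mm wide, 76 to 90 mm high.
- offcut_center (a point): Centre of the loose square steel tube offcut, 30 by 90 by 30 mm (x, y, z; y is its length), about 0.25 kg, that lies on the plate in the stop arm's way, in front of the pointed tab.
- offcut_end_a (a point): Centre of the offcut's end face at its +y.
- offcut_end_b (a point): Centre of the offcut's end face at its -y.
- oil_bottle: Bystander: grey oil bottle, 60 mm diameter, 170 mm tall, upright. Origin: centre of its underside.
- grease_can: Bystander: metal can, 72 mm diameter, 90 mm tall, upright. Origin: centre of its underside.
- mug: Bystander: white mug, 76 mm diameter, 90 mm tall, handle at its +y reaching about 70 mm from the axis. Origin: centre of its underside.
- wrench: Bystander: steel wrench about 180 mm long, lying flat on the bench between the plate and the robot, its length along its own x. Origin: under its middle.

How it is judged:
On the way, in this order (a step that is already met when the one before it is completed fails the run):
1. the offcut lies on the bench, off the base plate, let go ((x of offcut_center in the frame of stop_base below -0.14 m or x of offcut_center in the frame of stop_base above 0.125 m or y of offcut_center in the frame of stop_base below -0.23 m or y of offcut_center in the frame of stop_base above 0.23 m) and (x of offcut_end_a in the frame of stop_base below -0.14 m or x of offcut_end_a in the frame of stop_base above 0.125 m or y of offcut_end_a in the frame of stop_base below -0.23 m or y of offcut_end_a in the frame of stop_base above 0.23 m) and (x of offcut_end_b in the frame of stop_base below -0.14 m or x of offcut_end_b in the frame of stop_base above 0.125 m or y of offcut_end_b in the frame of stop_base below -0.23 m or y of offcut_end_b in the frame of stop_base above 0.23 m) and height (world z) of offcut_center below 0.055 m and contact force between the fingers and anything else below 0.1 N), for 0.2 s.
2. the lever is swung out (value of joint clamp_lever above 0.7 rad), for 0.1 s.
3. with the lever out, the carriage's pointer is level with the index tip (y of pointer_tip in the frame of index_tip between -0.006 and 0.006 m and value of joint clamp_lever above 0.5 rad and linear speed of carriage below 0.01 m/s), for 0.2 s.
At the end, for the whole second after the job is handed in: The pointer tip is within 5 mm of the index tip along the rail, the carriage is still, the lever is back at its locked stop (below 0.12 rad), and the offcut's centre and both its end centres are outside the base plate's outline, lying on the bench (centre below 55 mm) (y of pointer_tip in the frame of index_tip between -0.005 and 0.005 m and linear speed of carriage below 0.01 m/s and value of joint clamp_lever below 0.12 rad and (x of offcut_center in the frame of stop_base below -0.14 m or x of offcut_center in the frame of stop_base above 0.125 m or y of offcut_center in the frame of stop_base below -0.23 m or y of offcut_center in the frame of stop_base above 0.23 m) and (x of offcut_end_a in the frame of stop_base below -0.14 m or x of offcut_end_a in the frame of stop_base above 0.125 m or y of offcut_end_a in the frame of stop_base below -0.23 m or y of offcut_end_a in the frame of stop_base above 0.23 m) and (x of offcut_end_b in the frame of stop_base below -0.14 m or x of offcut_end_b in the frame of stop_base above 0.125 m or y of offcut_end_b in the frame of stop_base below -0.23 m or y of offcut_end_b in the frame of stop_base above 0.23 m) and height (world z) of offcut_center below 0.055 m); the robot touches nothing.
It fails at once if the carriage is moved more than 20 mm while the offcut is still on the base plate (distance of pointer_tip from where it was at the start of the episode above 0.02 m and not ((x of offcut_center in the frame of stop_base below -0.14 m or x of offcut_center in the frame of stop_base above 0.125 m or y of offcut_center in the frame of stop_base below -0.23 m or y of offcut_center in the frame of stop_base above 0.23 m) and (x of offcut_end_a in the frame of stop_base below -0.14 m or x of offcut_end_a in the frame of stop_base above 0.125 m or y of offcut_end_a in the frame of stop_base below -0.23 m or y of offcut_end_a in the frame of stop_base above 0.23 m) and (x of offcut_end_b in the frame of stop_base below -0.14 m or x of offcut_end_b in the frame of stop_base above 0.125 m or y of offcut_end_b in the frame of stop_base below -0.23 m or y of offcut_end_b in the frame of stop_base above 0.23 m))).
It fails at once if a bystander (bottle, can, mug, wrench) is shifted more than 30 mm or an upright one tipped (distance of any of oil_bottle, grease_can, mug, wrench from where it was at the start of the episode above 0.03 m or angle between any of oil_bottle, grease_can, mug, wrench's own z axis and vertical above 0.5 rad).
It also fails if it takes over 72 s, if anything falls off the work surface, if the arm or the gripper's body presses on something with over 40 N, if the wrist force passes 120 N, or if a joint passes its speed limit or range.

### The arm

A 6-joint arm with a two-finger parallel gripper is mounted at the origin on the work surface. World frame = base frame: x ahead of the robot, y to its left, z up, the work surface at z = 0. Lengths are in m, angles in rad, forces in N, time in s.
With the tool pointing down it reaches from about 0.3 to 0.775 m from the base axis. Payload 14.6 kg.
Tool frame: the origin (TCP) lies midway between the tips of the shut fingers; the grasp point (between the pads) lies 19 mm behind it; z points along the fingers, y is the line along which they close (so a half turn about z gives the same grasp; the last joint's range is limited). The gripper opens to 85 mm and grips with 20 to 120 N. Pads are 22 mm wide; open, the fingers measure 114 mm over their backs; the gripper's body (76 mm by 85 mm) begins 54 mm behind the grasp point. The pads swing forward as they close: fully open they stand 13 mm farther back than shut.
Start: joints at [1.222, 0.3, 1.521, -0, 1.321, -0.067], TCP at [0.153, 0.528, 0.231] pointing down, gripper open.
Joint ranges: [-3.03, 3.03], [-0.79, 2.21], [0.23, 2.52], [-1.04, 4.18], [0, 3.07], [-2.55, 2.55]. Speed limits (rad/s): [2.22, 2.22, 2.57, 3.14, 3.14, 3.14].

### API

Orientations are given as a unit quaternion [x, y, z, w].
In Python, from rig import * gives the robot as it stands.
- The arm moves only by the tool play_rows, never from a script. Its argument "moves" is a list of rows, each an object of numbers: "grip": the opening, from 0 (shut) to 1 (fully open); "tx", "ty", "tz": the shift along the world's x, y, z in units of 30 mm (1.0 is 30 mm); "ax", "ay", "az": the turn, a rotation vector about the world's x, y, z in units of 6 degrees (1.0 is 6 degrees). A call has 1 to 12 rows; each row is the pose to reach, as a shift and turn from the pose commanded when the call began; what a row does not reach only later rows make up. A row lasts 1/10 s, in which the tool goes at most 50 mm and 8.59 degrees, less where a joint would pass 70% of its speed; a pose out of reach is approached as far as the arm can. A call with a gripper value outside its range is refused whole. The fingers move at their own pace and stop on an object; "force" is the grip in N (left out, the last holds). Time passes only in rows, so rows that repeat a pose let the fingers close. It gives the time, the measured TCP pose, the force, the opening and the grip force at its end, in the units of the state.
- sense(): the state, without advancing time (a new reading comes with each control period).
- capture(name): name is "scene" or "top"; returns a dict with "img" (420x560x3 uint8, blue, green, red), "vertical_fov" (degrees; the focal length in pixels is half the picture's height over the tangent of half this angle, whatever the lens; pixels are square), "cx", "cy" (the principal point, pixels), "rvec" (rotation vector, rad) and "tvec" (3), from world to camera coordinates, as OpenCV has them. Camera axes: x right, y down, z forward; pixel columns grow to the right and rows downward; lengths in m; the calibration is good to about 2 mm. A picture is of the moment at which its call begins. There is no depth.
- finish_job(): hands the job in; it is judged then, once.
Trained networks look in a picture, given as the dict that the camera call returned (one of the last four; its "shot" number tells which), for a name from the list of things; names that differ only in an ending like _2 or _b are one class to them, and where a whole thing is asked for, a point or a joint stands for the part that bears it (a point fixed in the world has none). Each returns a list of dicts, best first, with "p" (0 to 1); they miss things now and then, are a little off and sometimes report something else, mostly with a low value. They report only what shows in the picture. A call takes as long as a camera call.
- recognise(label, picture): "location" ([column, row] in pixels, amid what is visible of it).
- trace(label, picture): "pixels" (420x560 bool, what is visible of it) and "location" ([column, row] in pixels, amid what is visible of it).
The state is a dict: "time_s": time; "qpos": joint angles; "qvel": joint speeds; "joint_efforts": joint torques, N m; "tool_pos": TCP position; "eef_rot": TCP orientation; "wrist_force": force on the tool from outside, world axes, zero at the start; "ft_torque": the same for the moment, N m; "gripper_width": finger opening in m; "finger_force": force on a finger pad.
Only numpy, scipy, OpenCV 4.12 (cv2) and the standard library are available. Lean on these libraries where they do the work, as an engineer would, in place of code of your own. Each camera call takes 0.05 s, during which the arm holds its last target. There are 200 camera calls.

## Working session

There is one attempt and no reset: what is moved stays moved. The work goes in short steps, Python scripts to look and compute and a tool call to move; the robot and the scene stay as the last step left them, time stands still between calls to the robot, and variables do not carry over. Pictures are saved under pics/ and viewed, at most 10 in all, crops included, and the job is handed in when it is done.

Besides the shell and the picture viewer there is one more tool, called after "Call:" as name([rows], argument=value, ...), one row to a line, values as JSON. play_rows: Moves the arm, as the interface text tells. Its arguments: {"type":"object","properties":{"moves":{"type":"array"},"force":{"type":"number"}},"required":["moves"]}

```bash
mkdir -p pics; ls
cat > h.py <<'E'
from rig import *
import numpy as np, cv2
def cam(c):
    f=c["img"].shape[0]/2/np.tan(np.radians(c["vertical_fov"])/2)
    K=np.array([[f,0,c["cx"]],[0,f,c["cy"]],[0,0,1.]])
    R=cv2.Rodrigues(np.array(c["rvec"],float))[0]; t=np.array(c["tvec"],float).ravel()
    return K,R,t
def back(c,uv,z):
    K,R,t=cam(c); d=R.T@np.linalg.inv(K)@np.array([uv[0],uv[1],1.]); o=-R.T@t
    return o+d*(z-o[2])/d[2]
def proj(c,P):
    K,R,t=cam(c); return cv2.projectPoints(np.array(P,float).reshape(-1,3),np.array(c["rvec"],float),t,K,None)[0].reshape(-1,2)
E
python3 - <<'E'
from h import *
cs={n:capture(n) for n in("top","scene")}
for n,c in cs.items():
    cv2.imwrite(f"pics/{n}0.png",c["img"])
    K,R,t=cam(c); print(n,K[0,0],c["cx"],c["cy"],"pos",(-R.T@t).round(3),[k for k in c])
H={"pointer_tip":.028,"index_tip":.028,"blank_tab":.028,"lever_hub":.1,"lever_end":.1,"offcut_center":.04,"offcut_end_a":.025,"offcut_end_b":.025,"oil_bottle":.0,"grease_can":0,"mug":0,"wrench":0,"carriage":.068,"stop_base":.01}
for l,z in H.items():
    for n,c in cs.items():
        print(l,n,[(np.round(r["location"],1).tolist(),round(r["p"],2),back(c,r["location"],z).round(3)[:2].tolist()) for r in recognise(l,c)[:3]])
print(sense())
E
```

```text
pics
top 534.3475287690476 274.84136241663305 207.4346183432058 pos [0.472 0.013 1.383] ['img', 'vertical_fov', 'cx', 'cy', 'rvec', 'tvec', 'shot']
scene 405.15788140173134 276.03612965740564 214.23706813746273 pos [ 1.049 -0.179  0.836] ['img', 'vertical_fov', 'cx', 'cy', 'rvec', 'tvec', 'shot']
pointer_tip top [([283.9, 199.7], 0.62, [0.611, 0.011])]
pointer_tip scene [([271.4, 232.6], 0.95, [0.587, 0.024])]
index_tip top [([231.7, 161.1], 0.73, [0.708, 0.147]), ([286.0, 202.0], 0.38, [0.605, 0.006])]
index_tip scene [([345.2, 258.1], 0.74, [0.72, 0.145])]
blank_tab top [([327.5, 166.7], 0.54, [0.698, -0.099])]
blank_tab scene [([242.2, 294.9], 0.71, [0.702, -0.099]), ([270.8, 231.7], 0.71, [0.585, 0.023])]
lever_hub top [([279.4, 202.1], 0.91, [0.597, 0.022])]
lever_hub scene [([271.2, 233.1], 0.65, [0.63, 0.005])]
lever_end top [([269.9, 196.0], 0.93, [0.612, 0.045]), ([225.2, 226.5], 0.16, [0.536, 0.151])]
lever_end scene [([285.9, 224.7], 0.62, [0.624, 0.042])]
offcut_center top [([223.5, 226.9], 0.86, [0.538, 0.162]), ([286.3, 203.1], 0.27, [0.601, 0.005])]
offcut_center scene
[... 1350 characters left out ...]
e_s': 1.5, 'qpos': array([ 1.22237195e+00,  2.99885449e-01,  1.52099842e+00, -2.81723616e-05,
        1.32072975e+00, -6.65877255e-02]), 'qvel': array([ 0.00058619,  0.0009693 ,  0.00043381, -0.0026592 ,  0.0001896 ,
       -0.00118446]), 'joint_efforts': array([ 2.19644804e-03, -5.43326926e+01, -3.61998153e+01, -3.91655340e-05,
        4.48504779e-04,  5.80007713e-05]), 'tool_pos': array([0.15296317, 0.52828378, 0.23128924]), 'eef_rot': array([ 1.40448943e-01,  9.90087922e-01, -1.30650769e-05,  1.11965292e-05]), 'wrist_force': array([ 0.43318336,  0.34798463, -0.72275863]), 'ft_torque': array([ 0.01422638, -0.02472464,  0.04931413]), 'finger_force': 0.0, 'gripper_width': 0.0853995945489353}
```

Run:
```python
import cv2
a=cv2.imread("pics/top0.png"); b=cv2.imread("pics/scene0.png")
cv2.imwrite("pics/a1.png",cv2.resize(a[80:330,130:450],(768,600),interpolation=cv2.INTER_CUBIC))
cv2.imwrite("pics/b1.png",cv2.resize(b[130:370,100:420],(800,600),interpolation=cv2.INTER_CUBIC))
```

```text
(no output)
```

View pics/a1.png

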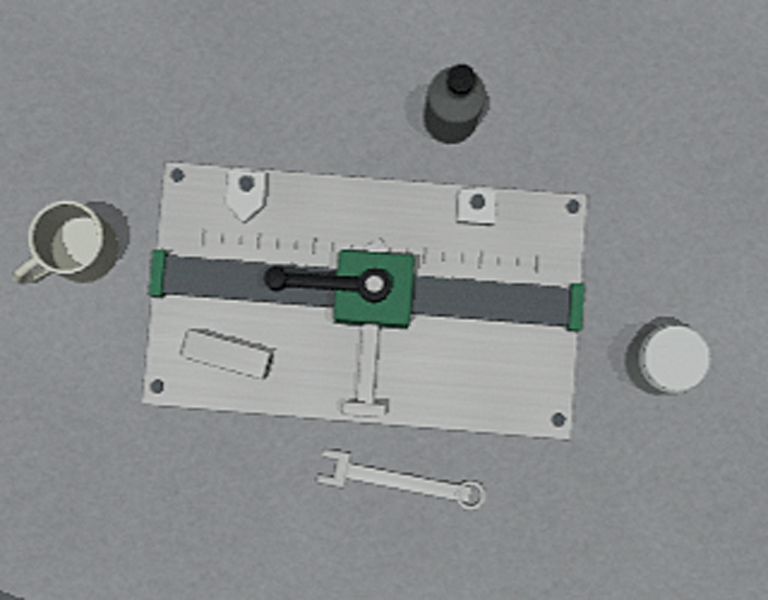

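View pics/b1.png

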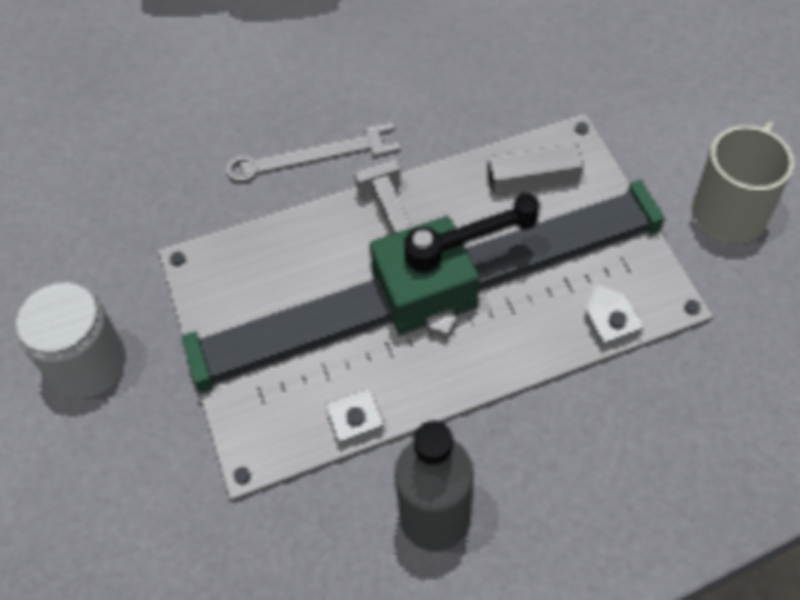

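The pointed tab is on the left (+y), with its tip at crop (244,221). The square tab is on the right. The offcut lies at crop (227,354) on the near-left part of the plate, and the lever is closed along +y. Next I'll fit the poses.

```bash
cat > fit.py <<'E'
from h import *
from scipy.optimize import least_squares
cs={n:capture(n) for n in("top","scene")}
T=lambda p:(130+p[0]/2.4,80+p[1]/2.4)
S=lambda p:(100+p[0]/2.5,130+p[1]/2.5)
cor=[(.125,.23,.01),(.125,-.23,.01),(-.14,-.23,.01),(-.14,.23,.01)]
ot=[T(p) for p in[(166,163),(586,195),(570,438),(144,403)]]
os_=[S(p) for p in[(711,318),(232,497),(160,253),(588,116)]]
def W(q,P):
    c,s=np.cos(q[2]),np.sin(q[2]); P=np.array(P,float).reshape(-1,3)
    return np.c_[q[0]+c*P[:,0]-s*P[:,1],q[1]+s*P[:,0]+c*P[:,1],P[:,2]]
r=lambda q:np.r_[(proj(cs["top"],W(q,cor))-ot).ravel(),(proj(cs["scene"],W(q,cor))-os_).ravel()]
f=least_squares(r,[.6,0,-.07],loss="soft_l1"); q=f.x
print("base",q.round(4),"yaw deg",np.degrees(q[2]).round(2),r(q).round(1))
def loc(w): 
    c,s=np.cos(q[2]),np.sin(q[2]); d=np.array(w[:2])-q[:2]; return np.round([c*d[0]+s*d[1],-s*d[0]+c*d[1]],4)
def two(a,b):
    Ps=[];
    for n in("top","scene"):
        K,R,t=cam(cs[n]); Ps.append(K@np.c_[R,t])
    X=cv2.triangulatePoints(Ps[0],Ps[1],np.array(a,float).reshape(2,1),np.array(b,float).reshape(2,1)).ravel(); return X[:3]/X[3]
if __name__=="__main__":
    for nm,a,b,z in[("index",(244,221),(602,289),.028),("pointer",(376,238),(443,337),.028),("hub",(375,284),(423,240),.101),("grip",(276,277),(527,203),.1)]:
        wa,wb,wt=back(cs["top"],T(a),z),back(cs["scene"],S(b),z),two(T(a),S(b))
        print(nm,wa.round(4),wb.round(4),wt.round(4),"loc",loc(wa),loc(wb),loc(wt))
    oc=np.array([back(cs["top"],T(p),.04)[:2] for p in[(190,329),(273,349),(265,377),(181,355)]])
    so=np.array([back(cs["scene"],S(p),.04)[:2] for p in[(492,161),(577,143),(583,167),(496,187)]])
    for o in(oc,so): print("offcut",o.round(3).tolist(),"c",o.mean(0).round(4),"loc",loc(o.mean(0)))
    d=(oc[0]+oc[3]-oc[1]-oc[2])/2; print("len",np.linalg.norm(d),"dir",np.degrees(np.arctan2(d[1],d[0])))
    d=(so[1]+so[2]-so[0]-so[3])/2; print("len",np.linalg.norm(d),"dir",np.degrees(np.arctan2(d[1],d[0])))
E
python3 fit.py
```

```text
base [ 0.6096  0.0159 -0.0645] yaw deg -3.69 [-0.9 -1.9  0.3 -1.  -0.1  0.1 -1.7 -0.5  0.8 -0.8 -1.5  0.7 -1.2 -1.9
 -1.2 -1.8]
index [0.6793 0.1465 0.028 ] [0.6881 0.1525 0.028 ] [0.6822 0.1504 0.0197] loc [0.0612 0.1349] [0.0696 0.1413] [0.0638 0.1389]
pointer [0.6635 0.0053 0.028 ] [ 6.695e-01 -5.000e-04  2.800e-02] [0.6647 0.0041 0.0163] loc [ 0.0545 -0.0071] [ 0.0609 -0.0125] [ 0.0558 -0.0083]
hub [0.6066 0.0059 0.101 ] [0.6119 0.0081 0.101 ] [0.6077 0.0072 0.0954] loc [-0.0023 -0.0102] [ 0.0028 -0.0076] [-0.0013 -0.0088]
grip [0.6119 0.1057 0.1   ] [0.6157 0.1079 0.1   ] [0.6129 0.1071 0.0966] loc [-0.0034  0.0897] [0.0002 0.0922] [-0.0026  0.0912]
offcut [[0.562, 0.199], [0.542, 0.111], [0.513, 0.119], [0.534, 0.208]] c [0.5379 0.1593] loc [-0.0808  0.1384]
offcut [[0.521, 0.124], [0.537, 0.211], [0.566, 0.201], [0.551, 0.113]] c [0.5437 0.1624] loc [-0.0752  0.142 ]
len 0.09066531922330921 dir 77.02298767576981
len 0.08892569816301173 dir 79.63743679553598
```

Call:
play_rows([
  {"grip": 1,"tx": 12.9,"ty": -12.2,"tz": -1,"az": -14.3},
  {"grip": 1,"tx": 12.9,"ty": -12.2,"tz": -1,"az": -14.3},
  {"grip": 1,"tx": 12.9,"ty": -12.2,"tz": -1,"az": -14.3},
  {"grip": 1,"tx": 12.9,"ty": -12.2,"tz": -1,"az": -14.3},
  {"grip": 1,"tx": 12.9,"ty": -12.2,"tz": -1,"az": -14.3},
  {"grip": 1,"tx": 12.9,"ty": -12.2,"tz": -1,"az": -14.3},
  {"grip": 1,"tx": 12.9,"ty": -12.2,"tz": -1,"az": -14.3},
  {"grip": 1,"tx": 12.9,"ty": -12.2,"tz": -1,"az": -14.3},
  {"grip": 1,"tx": 12.9,"ty": -12.2,"tz": -1,"az": -14.3},
  {"grip": 1,"tx": 12.9,"ty": -12.2,"tz": -1,"az": -14.3},
  {"grip": 1,"tx": 12.9,"ty": -12.2,"tz": -1,"az": -14.3},
  {"grip": 1,"tx": 12.9,"ty": -12.2,"tz": -1,"az": -14.3},
], force=40)

```text
validation failed for argument at $.mo...
```

Call:
play_rows([
  {"grip": 1.0,"tx": 1.0,"ty": -1.0,"tz": 0.0,"ax": 0.0,"ay": 0.0,"az": -1.0},
], force=40)

```text
time_s: 1.7
tool_pos: [0.1814, 0.4996, 0.231]
eef_rot: [0.191, 0.982, 0.0, -0.0]
wrist_force: [2.3, 1.0, 0.5]
gripper_width: 0.0853
finger_force: 0.0
```

Call:
play_rows([
  {"grip": 1,"tx": 11.9,"ty": -11.2,"tz": -1,"ax": 0,"ay": 0,"az": -13.3},
  {"grip": 1,"tx": 11.9,"ty": -11.2,"tz": -1,"ax": 0,"ay": 0,"az": -13.3},
  {"grip": 1,"tx": 11.9,"ty": -11.2,"tz": -1,"ax": 0,"ay": 0,"az": -13.3},
  {"grip": 1,"tx": 11.9,"ty": -11.2,"tz": -1,"ax": 0,"ay": 0,"az": -13.3},
  {"grip": 1,"tx": 11.9,"ty": -11.2,"tz": -1,"ax": 0,"ay": 0,"az": -13.3},
  {"grip": 1,"tx": 11.9,"ty": -11.2,"tz": -1,"ax": 0,"ay": 0,"az": -13.3},
  {"grip": 1,"tx": 11.9,"ty": -11.2,"tz": -1,"ax": 0,"ay": 0,"az": -13.3},
  {"grip": 1,"tx": 11.9,"ty": -11.2,"tz": -1,"ax": 0,"ay": 0,"az": -13.3},
  {"grip": 1,"tx": 11.9,"ty": -11.2,"tz": -1,"ax": 0,"ay": 0,"az": -13.3},
  {"grip": 1,"tx": 11.9,"ty": -11.2,"tz": -1,"ax": 0,"ay": 0,"az": -13.3},
  {"grip": 1,"tx": 11.9,"ty": -11.2,"tz": -1,"ax": 0,"ay": 0,"az": -13.3},
  {"grip": 1,"tx": 11.9,"ty": -11.2,"tz": -1,"ax": 0,"ay": 0,"az": -13.3},
])

```text
time_s: 2.9
tool_pos: [0.5401, 0.1618, 0.2009]
eef_rot: [0.777, 0.629, -0.0, -0.0]
wrist_force: [-0.4, 0.1, 0.3]
gripper_width: 0.0856
finger_force: 0.0
```

Call:
play_rows([
  {"grip": 1,"tx": 0,"ty": 0,"tz": -1.5,"ax": 0,"ay": 0,"az": 0},
  {"grip": 1,"tx": 0,"ty": 0,"tz": -3,"ax": 0,"ay": 0,"az": 0},
  {"grip": 1,"tx": 0,"ty": 0,"tz": -4.3,"ax": 0,"ay": 0,"az": 0},
  {"grip": 1,"tx": 0,"ty": 0,"tz": -5.3,"ax": 0,"ay": 0,"az": 0},
  {"grip": 1,"tx": 0,"ty": 0,"tz": -6,"ax": 0,"ay": 0,"az": 0},
  {"grip": 1,"tx": 0,"ty": 0,"tz": -6.2,"ax": 0,"ay": 0,"az": 0},
  {"grip": 0,"tx": 0,"ty": 0,"tz": -6.2,"ax": 0,"ay": 0,"az": 0},
  {"grip": 0,"tx": 0,"ty": 0,"tz": -6.2,"ax": 0,"ay": 0,"az": 0},
  {"grip": 0,"tx": 0,"ty": 0,"tz": -6.2,"ax": 0,"ay": 0,"az": 0},
  {"grip": 0,"tx": 0,"ty": 0,"tz": -6.2,"ax": 0,"ay": 0,"az": 0},
  {"grip": 0,"tx": 0,"ty": 0,"tz": -6.2,"ax": 0,"ay": 0,"az": 0},
  {"grip": 0,"tx": 0,"ty": 0,"tz": -6.2,"ax": 0,"ay": 0,"az": 0},
], force=40)

```text
time_s: 4.1
tool_pos: [0.5405, 0.1625, 0.0165]
eef_rot: [0.777, 0.63, 0.001, 0.0]
wrist_force: [-2.3, 0.3, 6.3]
gripper_width: 0.0293
finger_force: 40.3
```

Call:
play_rows([
  {"grip": 0,"tx": 0,"ty": 0,"tz": 1,"ax": 0,"ay": 0,"az": 0},
  {"grip": 0,"tx": 0,"ty": 0,"tz": 2,"ax": 0,"ay": 0,"az": 0},
  {"grip": 0,"tx": -1.2,"ty": 0.3,"tz": 2,"ax": 0,"ay": 0,"az": 0},
  {"grip": 0,"tx": -2.5,"ty": 0.7,"tz": 2,"ax": 0,"ay": 0,"az": 0},
  {"grip": 0,"tx": -3.8,"ty": 1,"tz": 2,"ax": 0,"ay": 0,"az": 0},
  {"grip": 0,"tx": -4.7,"ty": 1.3,"tz": 2,"ax": 0,"ay": 0,"az": 0},
  {"grip": 0,"tx": -4.7,"ty": 1.3,"tz": 1.2,"ax": 0,"ay": 0,"az": 0},
  {"grip": 0,"tx": -4.7,"ty": 1.3,"tz": 0.5,"ax": 0,"ay": 0,"az": 0},
  {"grip": 0,"tx": -4.7,"ty": 1.3,"tz": 0,"ax": 0,"ay": 0,"az": 0},
  {"grip": 0,"tx": -4.7,"ty": 1.3,"tz": -0.2,"ax": 0,"ay": 0,"az": 0},
  {"grip": 0,"tx": -4.7,"ty": 1.3,"tz": -0.3,"ax": 0,"ay": 0,"az": 0},
  {"grip": 0,"tx": -4.7,"ty": 1.3,"tz": -0.3,"ax": 0,"ay": 0,"az": 0},
])

```text
time_s: 5.3
tool_pos: [0.3993, 0.2014, 0.0069]
eef_rot: [0.777, 0.63, 0.0, 0.0]
wrist_force: [1.8, -0.1, -2.9]
gripper_width: 0.029
finger_force: 40.4
```

Call:
play_rows([
  {"grip": 1,"tx": 0,"ty": 0,"tz": 0,"ax": 0,"ay": 0,"az": 0},
  {"grip": 1,"tx": 0,"ty": 0,"tz": 0,"ax": 0,"ay": 0,"az": 0},
  {"grip": 1,"tx": 0,"ty": 0,"tz": 0,"ax": 0,"ay": 0,"az": 0},
  {"grip": 1,"tx": 0,"ty": 0,"tz": 0.2,"ax": 0,"ay": 0,"az": 0},
  {"grip": 1,"tx": 0,"ty": 0,"tz": 1,"ax": 0,"ay": 0,"az": 0},
  {"grip": 1,"tx": 0,"ty": 0,"tz": 2.5,"ax": 0,"ay": 0,"az": 0},
  {"grip": 1,"tx": 0,"ty": 0,"tz": 4,"ax": 0,"ay": 0,"az": 0},
  {"grip": 0,"tx": 0,"ty": 0,"tz": 5,"ax": 0,"ay": 0,"az": 0},
])

```text
time_s: 6.1
tool_pos: [0.3993, 0.2015, 0.1598]
eef_rot: [0.777, 0.63, 0.002, 0.0]
wrist_force: [0.2, 0.4, -1.1]
gripper_width: 0.0731
finger_force: 0.0
```

Run:
```python
from h import *
s=sense(); print(s["tool_pos"],s["gripper_width"],s["time_s"])
c=capture("top"); cv2.imwrite("pics/a2.png",cv2.resize(c["img"][80:360,100:450],(750,600),interpolation=cv2.INTER_CUBIC))
```

```text
[0.39932567 0.20146491 0.15978502] 0.0731289995718657 6.1
```

View pics/a2.png

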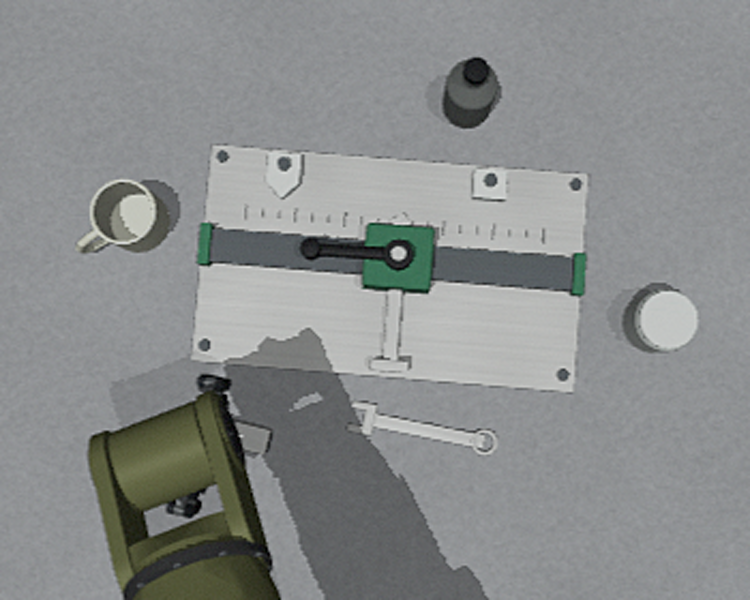

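The offcut now lies on the bench in front of the plate, at crop (255,437). Next is swinging the lever out.

Call:
play_rows([
  {"grip": 0,"tx": 1.6,"ty": -0.5,"tz": 0,"ax": 0,"ay": 0,"az": 1.2},
  {"grip": 0,"tx": 3.2,"ty": -1,"tz": 0,"ax": 0,"ay": 0,"az": 2.4},
  {"grip": 0,"tx": 4.8,"ty": -1.5,"tz": 0,"ax": 0,"ay": 0,"az": 3.7},
  {"grip": 0,"tx": 6.4,"ty": -2,"tz": 0,"ax": 0,"ay": 0,"az": 5},
  {"grip": 0,"tx": 7.8,"ty": -2.4,"tz": 0,"ax": 0,"ay": 0,"az": 6.2},
  {"grip": 0,"tx": 8.4,"ty": -2.6,"tz": 0,"ax": 0,"ay": 0,"az": 6.2},
  {"grip": 0,"tx": 8.4,"ty": -2.6,"tz": 0,"ax": 0,"ay": 0,"az": 6.2},
  {"grip": 0,"tx": 8.4,"ty": -2.6,"tz": -1,"ax": 0,"ay": 0,"az": 6.2},
  {"grip": 0,"tx": 8.4,"ty": -2.6,"tz": -2.2,"ax": 0,"ay": 0,"az": 6.2},
  {"grip": 0,"tx": 8.4,"ty": -2.6,"tz": -3,"ax": 0,"ay": 0,"az": 6.2},
  {"grip": 0,"tx": 8.4,"ty": -2.6,"tz": -3.3,"ax": 0,"ay": 0,"az": 6.2},
  {"grip": 0,"tx": 8.4,"ty": -2.6,"tz": -3.3,"ax": 0,"ay": 0,"az": 6.2},
])

```text
time_s: 7.35
tool_pos: [0.6502, 0.1236, 0.0568]
eef_rot: [0.535, 0.845, -0.001, -0.001]
wrist_force: [-0.2, -0.8, 0.1]
gripper_width: -0.0003
finger_force: 0.0
```

Call:
play_rows([
  {"grip": 0,"tx": -0.4,"ty": -0.2,"tz": 0,"ax": 0,"ay": 0,"az": 0},
  {"grip": 0,"tx": -0.8,"ty": -0.2,"tz": 0,"ax": 0,"ay": 0,"az": 0},
  {"grip": 0,"tx": -1.2,"ty": -0.25,"tz": 0,"ax": 0,"ay": 0,"az": 0},
  {"grip": 0,"tx": -1.65,"ty": -0.35,"tz": 0,"ax": 0,"ay": 0,"az": 0},
  {"grip": 0,"tx": -2.05,"ty": -0.5,"tz": 0,"ax": 0,"ay": 0,"az": 0},
  {"grip": 0,"tx": -2.4,"ty": -0.7,"tz": 0,"ax": 0,"ay": 0,"az": 0},
  {"grip": 0,"tx": -2.75,"ty": -0.95,"tz": 0,"ax": 0,"ay": 0,"az": 0},
  {"grip": 0,"tx": -3.05,"ty": -1.25,"tz": 0,"ax": 0,"ay": 0,"az": 0},
  {"grip": 0,"tx": -3.3,"ty": -1.55,"tz": 0,"ax": 0,"ay": 0,"az": 0},
  {"grip": 0,"tx": -3.3,"ty": -1.55,"tz": 0,"ax": 0,"ay": 0,"az": 0},
  {"grip": 0,"tx": -3.0,"ty": -1.3,"tz": 0,"ax": 0,"ay": 0,"az": 0},
  {"grip": 0,"tx": -3.0,"ty": -1.3,"tz": 2,"ax": 0,"ay": 0,"az": 0},
])

```text
time_s: 8.55
tool_pos: [0.5592, 0.0849, 0.1023]
eef_rot: [0.535, 0.845, -0.003, -0.004]
wrist_force: [1.5, 0.0, 0.6]
gripper_width: 0.0003
finger_force: 0.0
```

Run:
```python
from h import *
s=sense(); print(s["tool_pos"],s["wrist_force"],s["time_s"])
c=capture("top"); a=c["img"][80:360,100:450]; b=capture("scene")["img"][130:370,100:420]
cv2.imwrite("pics/a3.png",np.hstack([cv2.resize(a,(400,320),interpolation=cv2.INTER_CUBIC),cv2.resize(b,(400,320),interpolation=cv2.INTER_CUBIC)]))
```

```text
[0.559193   0.0848884  0.10229495] [1.51347555 0.03276784 0.58809727] 8.55
```

View pics/a3.png

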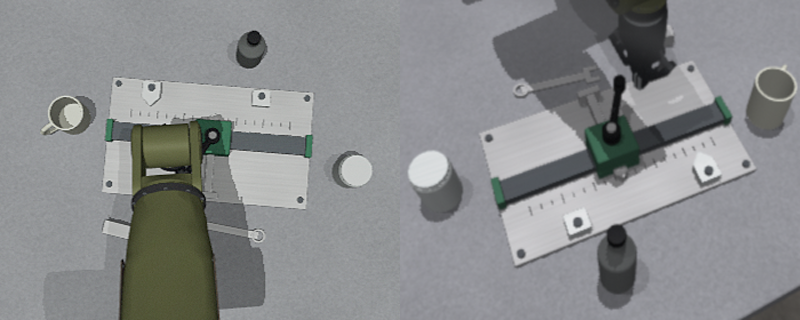

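Call:
play_rows([
  {"grip": 0,"tx": 0,"ty": 0,"tz": 1,"ax": 0,"ay": 0,"az": -0.5},
  {"grip": 0,"tx": 0,"ty": -0.7,"tz": 2,"ax": 0,"ay": 0,"az": -1.3},
  {"grip": 0,"tx": 0.4,"ty": -2,"tz": 2,"ax": 0,"ay": 0,"az": -2.3},
  {"grip": 0,"tx": 0.9,"ty": -3.5,"tz": 2,"ax": 0,"ay": 0,"az": -3.5},
  {"grip": 0,"tx": 1.4,"ty": -4.8,"tz": 2,"ax": 0,"ay": 0,"az": -4.5},
  {"grip": 0,"tx": 1.4,"ty": -5.1,"tz": 1.5,"ax": 0,"ay": 0,"az": -4.8},
  {"grip": 0,"tx": 1.4,"ty": -5.1,"tz": 0.5,"ax": 0,"ay": 0,"az": -4.8},
  {"grip": 0,"tx": 1.4,"ty": -5.1,"tz": -0.8,"ax": 0,"ay": 0,"az": -4.8},
  {"grip": 0,"tx": 1.4,"ty": -5.1,"tz": -1.8,"ax": 0,"ay": 0,"az": -4.8},
  {"grip": 0,"tx": 1.4,"ty": -5.1,"tz": -2.4,"ax": 0,"ay": 0,"az": -4.8},
  {"grip": 0,"tx": 1.4,"ty": -5.1,"tz": -2.5,"ax": 0,"ay": 0,"az": -4.8},
  {"grip": 0,"tx": 1.4,"ty": -5.1,"tz": -2.5,"ax": 0,"ay": 0,"az": -4.8},
])

```text
time_s: 9.85
tool_pos: [0.6033, -0.0682, 0.0324]
eef_rot: [0.728, 0.685, -0.0, -0.0]
wrist_force: [-0.8, -0.5, 1.2]
gripper_width: -0.0001
finger_force: 0.0
```

Call:
play_rows([
  {"grip": 0,"tx": 0,"ty": 0,"tz": 0.3,"ax": 0,"ay": 0,"az": 0},
  {"grip": 0,"tx": 0.03,"ty": 0.5,"tz": 0.3,"ax": 0,"ay": 0,"az": 0},
  {"grip": 0,"tx": 0.06,"ty": 0.9,"tz": 0.3,"ax": 0,"ay": 0,"az": 0},
  {"grip": 0,"tx": 0.09,"ty": 1.4,"tz": 0.3,"ax": 0,"ay": 0,"az": 0},
  {"grip": 0,"tx": 0.12,"ty": 1.9,"tz": 0.3,"ax": 0,"ay": 0,"az": 0},
  {"grip": 0,"tx": 0.16,"ty": 2.5,"tz": 0.3,"ax": 0,"ay": 0,"az": 0},
  {"grip": 0,"tx": 0.2,"ty": 3.1,"tz": 0.3,"ax": 0,"ay": 0,"az": 0},
  {"grip": 0,"tx": 0.24,"ty": 3.7,"tz": 0.3,"ax": 0,"ay": 0,"az": 0},
  {"grip": 0,"tx": 0.28,"ty": 4.2,"tz": 0.3,"ax": 0,"ay": 0,"az": 0},
  {"grip": 0,"tx": 0.3,"ty": 4.6,"tz": 0.3,"ax": 0,"ay": 0,"az": 0},
  {"grip": 0,"tx": 0.31,"ty": 4.8,"tz": 0.3,"ax": 0,"ay": 0,"az": 0},
  {"grip": 0,"tx": 0.32,"ty": 5.0,"tz": 0.3,"ax": 0,"ay": 0,"az": 0},
])

```text
time_s: 11.05
tool_pos: [0.613, 0.082, 0.0421]
eef_rot: [0.728, 0.685, 0.0, 0.001]
wrist_force: [2.3, -6.6, 3.7]
gripper_width: 0.0
finger_force: 2.9
```

Run:
```python
from h import *
s=sense(); print(s["tool_pos"],s["wrist_force"],s["time_s"])
a=capture("top"); b=capture("scene"); np.save("pics/last.npy",np.array([a["img"],b["img"]]))
for l in("pointer_tip","index_tip"):
    for c in(a,b): print(l,[(r["location"],r["p"]) for r in recognise(l,c)[:2]])
A=a["img"][100:220,200:320]; B=b["img"][180:300,270:390]
cv2.imwrite("pics/a4.png",np.hstack([cv2.resize(A,(400,400),interpolation=cv2.INTER_CUBIC),cv2.resize(B,(400,400),interpolation=cv2.INTER_CUBIC)]))
```

```text
[0.61297261 0.08199947 0.042115  ] [ 2.26235751 -6.60887808  3.72006771] 11.05
pointer_tip [([212.5, 220.4], 0.5)]
pointer_tip [([326.2, 221.9], 0.91), ([243.8, 298.1], 0.3)]
index_tip [([235.7, 159.1], 0.74)]
index_tip [([341.7, 258.9], 0.62)]
```

View pics/a4.png

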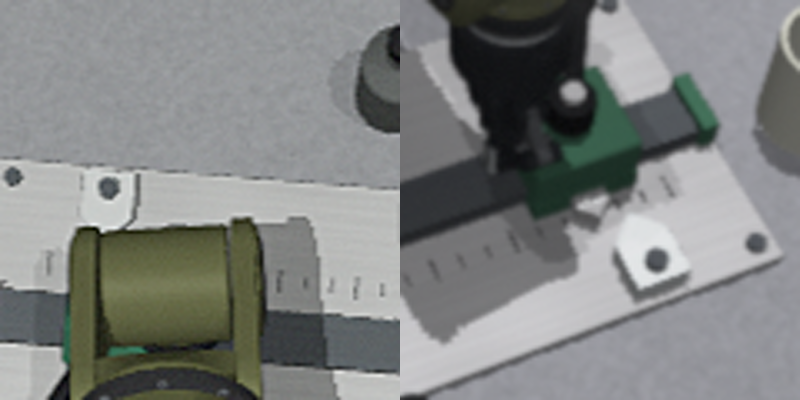

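Run:
```python
import fit
from fit import *
S2=lambda p:(270+(p[0]-400)/10*3,180+p[1]*.3)
c=cs["scene"]
for n,p in(("ptr",(597,221)),("idx",(628,216)),("idx2",(631,216)),("hub",(573,95))):
    w=back(c,S2(p),.101 if n=="hub" else .028); print(n,S2(p),w.round(4),loc(w))
# projections of expected
hy=.0705+0
for y in(.12,.125,.13,.135,.14): print(y,proj(c,W(q,[(.062,y,.028),(.058,y,.028)])).round(1).tolist())
img=c["img"][215:275,300:370]; cv2.imwrite("pics/a5.png",cv2.resize(img,(700,600),interpolation=cv2.INTER_CUBIC))
```

```text
base [ 0.6096  0.0159 -0.0645] yaw deg -3.69 [-0.9 -1.9  0.3 -1.  -0.1  0.1 -1.7 -0.5  0.8 -0.8 -1.5  0.7 -1.2 -1.9
 -1.2 -1.8]
ptr (329.1, 246.3) [0.6781 0.1273 0.028 ] [0.0612 0.1156]
idx (338.4, 244.8) [0.6839 0.1486 0.028 ] [0.0656 0.1372]
idx2 (339.3, 244.8) [0.6848 0.1504 0.028 ] [0.0664 0.1391]
hub (321.9, 208.5) [0.6205 0.1332 0.101 ] [0.0033 0.1178]
0.12 [[331.0, 246.0], [330.2, 244.6]]
0.125 [[332.9, 245.3], [332.2, 243.9]]
0.13 [[334.9, 244.5], [334.1, 243.2]]
0.135 [[336.8, 243.8], [336.1, 242.5]]
0.14 [[338.8, 243.1], [338.0, 241.8]]
```

View pics/a5.png

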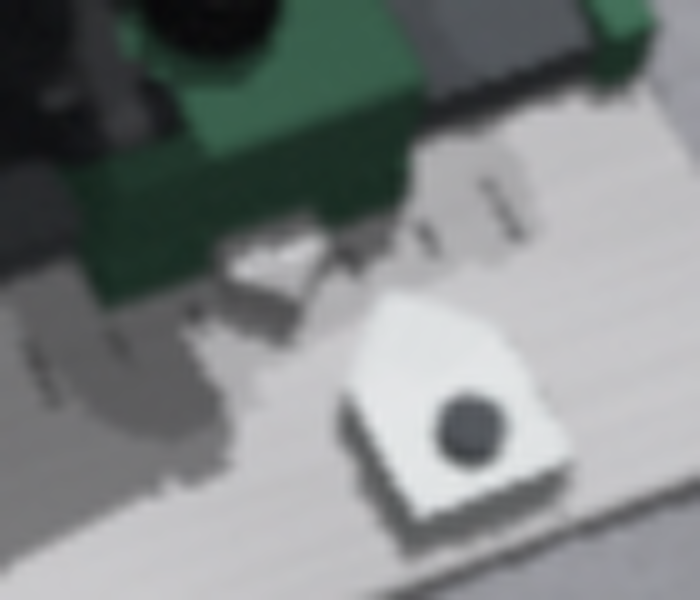

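The pointer tip is at crop (295,307) and the index tip at (390,292), so about 22 mm remain. I'll push 20 mm, back off and measure again.

Call:
play_rows([
  {"grip": 0,"tx": 0.01,"ty": 0.15,"tz": 0,"ax": 0,"ay": 0,"az": 0},
  {"grip": 0,"tx": 0.02,"ty": 0.35,"tz": 0,"ax": 0,"ay": 0,"az": 0},
  {"grip": 0,"tx": 0.03,"ty": 0.52,"tz": 0,"ax": 0,"ay": 0,"az": 0},
  {"grip": 0,"tx": 0.04,"ty": 0.62,"tz": 0,"ax": 0,"ay": 0,"az": 0},
  {"grip": 0,"tx": 0.04,"ty": 0.67,"tz": 0,"ax": 0,"ay": 0,"az": 0},
  {"grip": 0,"tx": 0.04,"ty": 0.67,"tz": 0,"ax": 0,"ay": 0,"az": 0},
])

```text
time_s: 12.05
tool_pos: [0.6138, 0.1015, 0.0412]
eef_rot: [0.729, 0.685, 0.0, -0.0]
wrist_force: [0.5, -2.2, -0.4]
gripper_width: 0.0
finger_force: 0.9
```

Run:
```python
from fit import *
s=sense(); print(s["tool_pos"],s["wrist_force"],s["time_s"],"carriage y from tool",loc(s["tool_pos"])[1]+.051)
c=cs["scene"]
img=c["img"][215:275,300:370]; cv2.imwrite("pics/a6.png",cv2.resize(img,(700,600),interpolation=cv2.INTER_CUBIC))
```

```text
base [ 0.6096  0.0159 -0.0645] yaw deg -3.69 [-0.9 -1.9  0.3 -1.  -0.1  0.1 -1.7 -0.5  0.8 -0.8 -1.5  0.7 -1.2 -1.9
 -1.2 -1.8]
[0.61373246 0.10150296 0.04122458] [-0.27503613 -2.34354887 -0.78984594] 12.15 carriage y from tool 0.1367
```

View pics/a6.png

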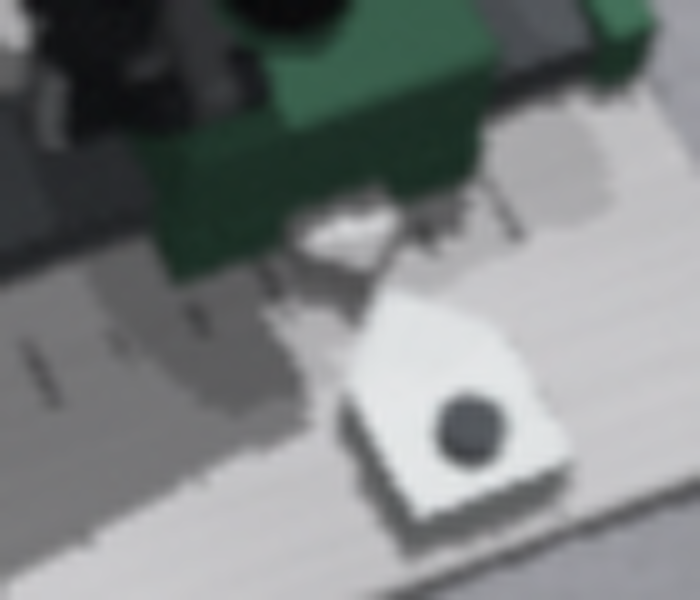

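Solving along the rail and tab axes in this view leaves about 2 mm. I'll nudge that, then back off and move over to the lever.

Call:
play_rows([
  {"grip": 0,"tx": 0,"ty": 0.04,"tz": 0,"ax": 0,"ay": 0,"az": 0},
  {"grip": 0,"tx": 0,"ty": 0.08,"tz": 0,"ax": 0,"ay": 0,"az": 0},
  {"grip": 0,"tx": 0,"ty": 0.08,"tz": 0,"ax": 0,"ay": 0,"az": 0},
  {"grip": 0,"tx": 0,"ty": 0,"tz": 0,"ax": 0,"ay": 0,"az": 0},
  {"grip": 0,"tx": -0.05,"ty": -0.7,"tz": 0,"ax": 0,"ay": 0,"az": 0},
  {"grip": 0,"tx": -0.05,"ty": -0.9,"tz": 1,"ax": 0,"ay": 0,"az": 0},
  {"grip": 0,"tx": -0.05,"ty": -0.9,"tz": 2.5,"ax": 0,"ay": 0,"az": 0},
  {"grip": 0,"tx": -0.05,"ty": -0.9,"tz": 4,"ax": 0,"ay": 0,"az": 0},
  {"grip": 0,"tx": -1.4,"ty": -0.4,"tz": 4,"ax": 0,"ay": 0,"az": 1.3},
  {"grip": 0,"tx": -3,"ty": 0,"tz": 4,"ax": 0,"ay": 0,"az": 2.6},
  {"grip": 0,"tx": -4.5,"ty": 0,"tz": 4,"ax": 0,"ay": 0,"az": 3.9},
  {"grip": 0,"tx": -6,"ty": 0,"tz": 4,"ax": 0,"ay": 0,"az": 4.8},
])

```text
time_s: 13.35
tool_pos: [0.4317, 0.1018, 0.1612]
eef_rot: [0.533, 0.846, 0.0, -0.0]
wrist_force: [0.2, -0.5, 0.6]
gripper_width: 0.0
finger_force: 0.0
```

Run:
```python
from fit import *
s=sense(); print(s["tool_pos"],s["eef_rot"],s["time_s"])
A=cs["top"]["img"][150:215,215:280]; B=cs["scene"]["img"][215:275,300:360]
cv2.imwrite("pics/a7.png",np.hstack([cv2.resize(A,(400,400),interpolation=cv2.INTER_CUBIC),cv2.resize(B,(400,400),interpolation=cv2.INTER_CUBIC)]))
```

```text
base [ 0.6096  0.0159 -0.0645] yaw deg -3.69 [-0.9 -1.9  0.3 -1.  -0.1  0.1 -1.7 -0.5  0.8 -0.8 -1.5  0.7 -1.2 -1.9
 -1.2 -1.8]
[0.42927037 0.10163971 0.1609312 ] [ 5.33546944e-01  8.45769592e-01 -5.37990223e-04 -1.07975175e-03] 13.45
```

View pics/a7.png

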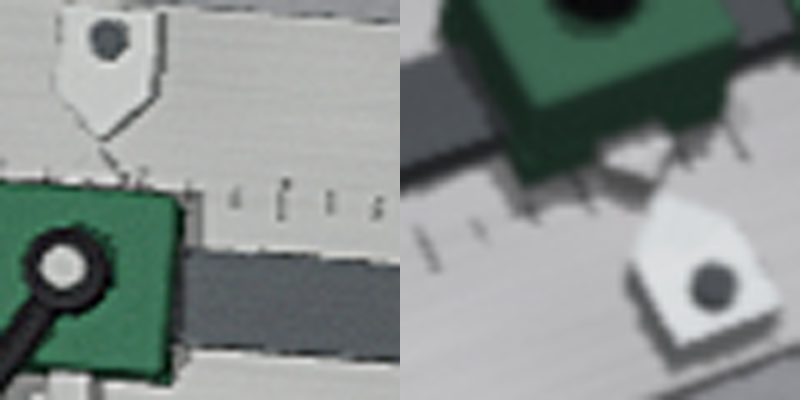

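Seen from above, the two tips line up: index at crop (100,138), pointer at (99,146). Next is locking the lever.

Call:
play_rows([
  {"grip": 0,"tx": 0.9,"ty": 1.2,"tz": 0,"ax": 0,"ay": 0,"az": 0},
  {"grip": 0,"tx": 1.8,"ty": 2.4,"tz": 0,"ax": 0,"ay": 0,"az": 0},
  {"grip": 0,"tx": 2.2,"ty": 3.1,"tz": 0,"ax": 0,"ay": 0,"az": 0},
  {"grip": 0,"tx": 2.2,"ty": 3.1,"tz": -1,"ax": 0,"ay": 0,"az": 0},
  {"grip": 0,"tx": 2.2,"ty": 3.1,"tz": -2.2,"ax": 0,"ay": 0,"az": 0},
  {"grip": 0,"tx": 2.2,"ty": 3.1,"tz": -3,"ax": 0,"ay": 0,"az": 0},
  {"grip": 0,"tx": 2.2,"ty": 3.1,"tz": -3.3,"ax": 0,"ay": 0,"az": 0},
  {"grip": 0,"tx": 2.2,"ty": 3.1,"tz": -3.3,"ax": 0,"ay": 0,"az": 0},
])

```text
time_s: 14.25
tool_pos: [0.4996, 0.1944, 0.0617]
eef_rot: [0.536, 0.844, -0.0, -0.001]
wrist_force: [0.9, -0.0, -0.0]
gripper_width: -0.0001
finger_force: 0.0
```

Call:
play_rows([
  {"grip": 0,"tx": 0.25,"ty": 0.14,"tz": 0,"ax": 0,"ay": 0,"az": 0},
  {"grip": 0,"tx": 0.5,"ty": 0.28,"tz": 0,"ax": 0,"ay": 0,"az": 0},
  {"grip": 0,"tx": 0.77,"ty": 0.6,"tz": 0,"ax": 0,"ay": 0,"az": 0},
  {"grip": 0,"tx": 1.06,"ty": 0.88,"tz": 0,"ax": 0,"ay": 0,"az": 0},
  {"grip": 0,"tx": 1.4,"ty": 1.12,"tz": 0,"ax": 0,"ay": 0,"az": 0},
  {"grip": 0,"tx": 1.76,"ty": 1.32,"tz": 0,"ax": 0,"ay": 0,"az": 0},
  {"grip": 0,"tx": 2.15,"ty": 1.47,"tz": 0,"ax": 0,"ay": 0,"az": 0},
  {"grip": 0,"tx": 2.55,"ty": 1.58,"tz": 0,"ax": 0,"ay": 0,"az": 0},
  {"grip": 0,"tx": 2.9,"ty": 1.62,"tz": 0,"ax": 0,"ay": 0,"az": 0},
  {"grip": 0,"tx": 3.2,"ty": 1.63,"tz": 0,"ax": 0,"ay": 0,"az": 0},
  {"grip": 0,"tx": 3.4,"ty": 1.63,"tz": 0,"ax": 0,"ay": 0,"az": 0},
  {"grip": 0,"tx": 3.4,"ty": 1.63,"tz": 0,"ax": 0,"ay": 0,"az": 0},
])

```text
time_s: 15.45
tool_pos: [0.6006, 0.2435, 0.0625]
eef_rot: [0.535, 0.845, -0.001, -0.002]
wrist_force: [-17.9, -1.6, 8.9]
gripper_width: 0.0
finger_force: 8.5
```

Call:
play_rows([
  {"grip": 0,"tx": 0.08,"ty": 0,"tz": 0,"ax": 0,"ay": 0,"az": 0},
  {"grip": 0,"tx": 0.08,"ty": 0,"tz": 0,"ax": 0,"ay": 0,"az": 0},
  {"grip": 0,"tx": -0.5,"ty": -0.1,"tz": 0,"ax": 0,"ay": 0,"az": 0},
  {"grip": 0,"tx": -1.5,"ty": -0.2,"tz": 0.3,"ax": 0,"ay": 0,"az": 0},
  {"grip": 0,"tx": -2.5,"ty": -0.2,"tz": 1.5,"ax": 0,"ay": 0,"az": 0},
  {"grip": 0,"tx": -3.5,"ty": -0.2,"tz": 2.8,"ax": 0,"ay": 0,"az": 0},
  {"grip": 0,"tx": -5,"ty": -0.2,"tz": 4,"ax": 0,"ay": 0,"az": 0},
  {"grip": 0,"tx": -6,"ty": -0.2,"tz": 4,"ax": 0,"ay": 0,"az": 0},
  {"grip": 0,"tx": -6,"ty": -0.2,"tz": 4,"ax": 0,"ay": 0,"az": 0},
])

```text
time_s: 16.35
tool_pos: [0.4198, 0.2377, 0.1845]
eef_rot: [0.535, 0.845, 0.001, 0.001]
wrist_force: [1.0, -0.4, 0.2]
gripper_width: 0.0002
finger_force: 0.0
```

Run:
```python
from fit import *
s=sense(); print(s["tool_pos"],s["wrist_force"],s["time_s"])
A=cs["top"]["img"][150:215,200:265]; B=cs["scene"]["img"][175:275,280:380]
cv2.imwrite("pics/a8.png",np.hstack([cv2.resize(A,(400,400),interpolation=cv2.INTER_CUBIC),cv2.resize(B,(400,400),interpolation=cv2.INTER_CUBIC)]))
```

```text
base [ 0.6096  0.0159 -0.0645] yaw deg -3.69 [-0.9 -1.9  0.3 -1.  -0.1  0.1 -1.7 -0.5  0.8 -0.8 -1.5  0.7 -1.2 -1.9
 -1.2 -1.8]
[0.42219041 0.23757994 0.18331103] [ 0.40753143  0.55994955 -0.65709025] 16.45
```

View pics/a8.png

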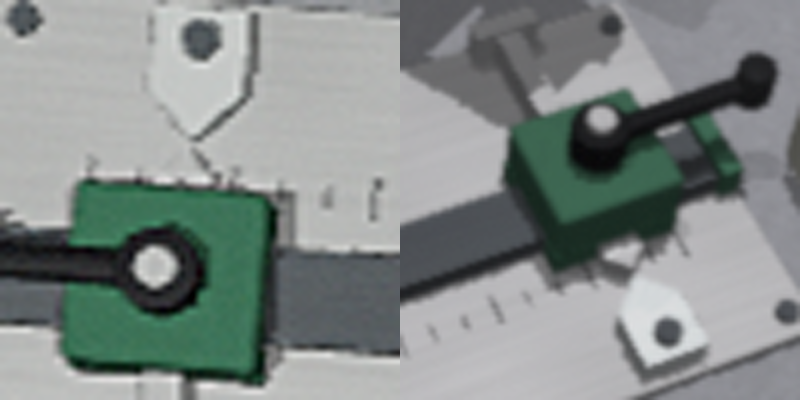

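The tips are still level: index at (193,138), pointer at (192,147). The lever is parallel to the rail, so it is back at its locked stop, and the arm is clear. I'm handing the job in.

```bash
python3 -c "
from rig import *
print(finish_job())"
```

```text
the job is handed in; nothing more can be done
None
```

The job is handed in; no verdict came back. In the last pictures the carriage pointer is level with the pointed index tab to about 1 mm, the lever is fully back, the offcut is on the bench off the plate, and the bottle, can, mug and wrench were never touched.

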